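# Turn the coolant cover over with the scraper

### The job

The cylinder head's aluminium end cover is lying on the rubber mat with its rim underneath; turn it over so that it lies flat on the mat with the rimmed sealing side up, ready for its gasket. It has just been degreased, so do not touch it with the gripper and do not toss it or lift it high: slide the tip of the held scraper under the overhanging flange and tip the cover over. Then lay the scraper flat in the steel tray, and leave the round tin and the socket where they are.

Things in the scene. Friction and masses are not known exactly. Their poses are not given: they have to be found in the camera images.
- cover_mid (a point): Centre of the loose cast-aluminium end cover (0.27 kg), half-way through its 20 mm thickness. Plain flange plate 84 mm (own x) by 120 mm (own y), 8 mm thick, with a hollow rectangular rim on one face. z points from the rimmed to the plain face: up at the start, this point 10 mm above the mat. x then points away from the robot within 35 degrees, so a long edge faces the robot.
- cover_rim (a point): On the same cover, same axes: centre of the rim's free edge, 10 mm along -z from cover_mid. Rim 52 (x) by 88 mm (y) outside, 12 mm high, walls 7 mm. At the start the rim stands on the mat and the flange overhangs it by 16 mm on all four sides, leaving a 12 mm gap between flange and mat.
- mat_top (a point): Centre of the top face of the fixed black rubber mat, 340 mm (world x) by 360 mm (world y), 4 mm thick, on the bench. It grips (friction about 0.9): a cover tipped up pivots on its far edge and does not slide.
- scraper_grip (a point): Hold point of the loose scraper (0.19 kg, balances about here): middle of the wooden handle's width and thickness. x points to the blade, z across the thickness. Straight handle 30 mm wide (y), 22 mm thick (z), 110 mm long, ending 30 mm ahead of this point. It starts lying flat on the bench (this point 11 mm up), blade away from the robot within 35 degrees, left or right of the mat.
- scraper_tip (a point): Middle of the straight front edge of the scraper's steel blade, 110 mm ahead of scraper_grip along x, same axes. The blade is flat, 2 mm thick, at half the handle's thickness; it juts 80 mm out of the handle: a neck 34 mm wide for 20 mm, then 60 mm wide for 60 mm.
- tray_in (a point): Centre of the inner floor of the low open steel tray fixed on the bench, on the other side of the mat from the scraper: 280 mm (own x) by 150 mm (own y), 20 mm high, walls and floor 3 mm, floor 3 mm above the bench. x points away from the robot within 10 degrees. Empty; the whole scraper fits in along x.
- tin: Closed round tin standing upright, 76 mm across, 55 mm tall, at the left or right far corner of the work area. Origin at the centre of its foot. Leave it alone.
- socket: Impact socket standing upright, 52 mm across and 65 mm tall, at the far corner opposite the tin. Origin at the centre of its foot. Leave it alone.
Not all that is in view belongs to the job. Several things look just like the part that bears scraper_grip: the one meant starts farthest to the robot's right.

How it is judged:
On the way, in this order (a step that is already met when the one before it is completed fails the run):
1. the held scraper's blade tip is under the overhanging flange of the cover, at least 4 mm in from the flange edge (angle between cover_mid's own z axis and vertical below 0.7 rad and z of scraper_tip in the frame of cover_mid between -0.03 and 0.003 m and x of scraper_tip in the frame of cover_mid between -0.038 and 0.038 m and y of scraper_tip in the frame of cover_mid between -0.056 and 0.056 m and contact force between the fingers and scraper above 0.5 N), for 0.1 s.
2. the cover lies turned over, rim up, at rest on the mat (angle between cover_mid's own z axis and vertical above 3.04 rad and contact force between cover and mat above 0.5 N and linear speed of cover below 0.03 m/s), for 0.2 s.
At the end, for the whole second after the job is handed in: The cover lies flat (within 0.1 rad) and at rest on the mat, rimmed side up, its centre at least 20 mm inside the mat's edges; the whole scraper lies flat (within 0.1 rad) and at rest on the floor of the tray (angle between cover_mid's own z axis and vertical above 3.04 rad and z of cover_mid in the frame of mat_top below 0.014 m and x of cover_mid in the frame of mat_top between -0.15 and 0.15 m and y of cover_mid in the frame of mat_top between -0.16 and 0.16 m and linear speed of each of cover, scraper below 0.02 m/s and angle between the z axis of scraper_grip and the z axis of tray_in, either way round below 0.1 rad and z of scraper_grip in the frame of tray_in below 0.016 m and x of scraper_grip in the frame of tray_in between -0.14 and 0.14 m and y of scraper_grip in the frame of tray_in between -0.075 and 0.075 m and x of scraper_tip in the frame of tray_in between -0.14 and 0.14 m and y of scraper_tip in the frame of tray_in between -0.075 and 0.075 m); the robot touches nothing.
It fails at once if the gripper or arm touches the cover (contact force between any of the fingers, the arm and cover above 0.3 N).
It fails at once if the cover is lifted or tossed high (its centre more than 110 mm above the bench) (height (world z) of cover_mid above 0.11 m).
It fails at once if the round tin or the socket is shifted by more than 15 mm (distance of any of tin, socket from where it was at the start of the episode above 0.015 m).
It fails at once if the scraper is dropped (falls free with its handle more than 70 mm above the bench) (height (world z) of scraper_grip above 0.07 m and contact force between scraper and anything else below 0.02 N).
It also fails if it takes over 59 s, if anything falls off the work surface, if the arm or the gripper's body presses on something with over 40 N, if the wrist force passes 120 N, or if a joint passes its speed limit or range.

### The arm

A 6-joint arm with a two-finger parallel gripper is mounted at the origin on the work surface. World frame = base frame: x ahead of the robot, y to its left, z up, the work surface at z = 0. Lengths are in m, angles in rad, forces in N, time in s.
With the tool pointing down it reaches from about 0.3 to 0.825 m from the base axis. Payload 5.4 kg.
Tool frame: the origin (TCP) lies at the very end of the fingers, on their centre line; the grasp point (between the pads) lies 19 mm behind it; z points along the fingers, x is the direction in which the jaws open and shut, and the axes are right-handed (so a half turn about z gives the same grasp; the last joint's range is limited). The gripper opens to 92 mm and grips with 3 to 60 N. Pads are 20 mm wide; open, the fingers measure 128 mm over their backs; the gripper's body (75 mm by 189 mm) begins 69 mm behind the grasp point.
Start: joints at [0.929, 0.158, 1.597, -0, 1.386, -0.21], TCP at [0.241, 0.522, 0.215] pointing down, gripper open.
Joint ranges: [-2.91, 2.91], [-0.94, 2.29], [0.18, 2.7], [-1.29, 4.43], [0.17, 2.64], [-3, 3]. Speed limits (rad/s): [2.57, 2.57, 3.14, 3.14, 3.14, 3.14].

### API

Orientations are given as a rotation vector (axis times angle).
In Python, from workcell import bot gives the robot as it stands. Calls block until the motion is done:
- bot.goto(position, orientation): joint-space move of the TCP to a pose.
- bot.line_to(position, rot=None, max_speed=0.15): straight line of the TCP; rot=None keeps the orientation; max_speed is the mean speed in m/s.
- bot.set_joints(angles): joint-space move.
- bot.set_gripper(opening, newtons=None): opening from 0.0 (shut) to 1.0 (fully open); newtons is the grip in N (None keeps the last); returns when the fingers have stopped.
- bot.hold(seconds).
- bot.inverse_kinematics(position, orientation): joint angles nearest the present ones, or None.
- bot.read_camera(name): name is "side" or "top" or "wrist"; returns a dict with "pixels" (420x560x3 uint8, blue, green, red), "fx", "fy", "cx", "cy" (pixels), "R" (3x3) and "t" (3): a world point X has camera coordinates R X + t. Camera axes: x right, y down, z forward; pixel columns grow to the right and rows downward; lengths in m; the calibration is good to about 2 mm. A picture is of the moment at which its call begins. There is no depth.
A pose or a line that the arm cannot do raises bot.MotionError and nothing moves.
- bot.job_done(): hands the job in, once; it reports no verdict.
Readings, each from a call of its own:
- bot.current_clock(): time.
- bot.current_joints(): joint angles.
- bot.current_joint_vel(): joint speeds.
- bot.current_effort(): joint torques, N m.
- bot.current_ee_pos(): TCP position.
- bot.current_tool_rot(): TCP orientation.
- bot.current_contact_force(): force on the tool from outside, world axes, zero at the start.
- bot.current_ft_torque(): the same for the moment, N m.
- bot.current_opening(): opening from 0.0 (shut) to 1.0 (fully open).
Only numpy, scipy, OpenCV 4.12 (cv2) and the standard library are available. Lean on these libraries where they do the work, as an engineer would, in place of code of your own. Each camera call takes 0.05 s, during which the arm holds its last target. There are 200 camera calls.

## Working session

There is one attempt and no reset: what is moved stays moved. The work goes in short steps, each a Python script; the robot and the scene stay as the last script left them, time stands still between calls to the robot, and variables do not carry over. Pictures are saved under pics/ and viewed, about 8 in all and at most 12, crops included, and the job is handed in when it is done.

```bash
mkdir -p pics; ls
python3 - <<'E'
from workcell import bot
import cv2,numpy as np
for n in("top","side"):
    c=bot.read_camera(n); cv2.imwrite(f"pics/{n}0.png",c["pixels"]); print(n,c["fx"],c["cx"],c["cy"],np.round(c["R"],3).tolist(),np.round(c["t"],3))
print(bot.current_clock())
E
```

```text
pics
top 533.5206326319209 292.6571788539887 201.43427433763523 [[-0.019, -1.0, 0.023], [-0.991, 0.016, -0.132], [0.132, -0.026, -0.991]] [-0.01   0.488  1.42 ]
side 473.9438594550198 288.08773462475324 205.02469625871223 [[0.844, -0.536, 0.014], [-0.313, -0.514, -0.799], [0.435, 0.67, -0.602]] [-0.439  0.188  1.072]
0.1
```

View pics/top0.png

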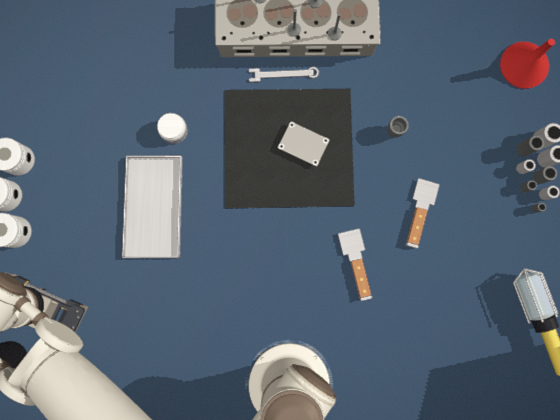

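View pics/side0.png

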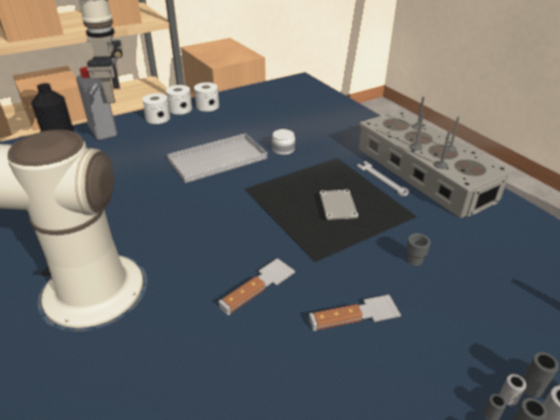

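Two lookalike scrapers appear in the top view: A at about (355,265) and B at about (420,213). Right in the image is world −y, so B is farthest to the robot's right and fits the description. The side view agrees, with B at (355,312). I'll measure it and confirm in an enlarged crop.

```bash
cat > h.py <<'E'
from workcell import bot
import cv2,numpy as np
from scipy.spatial.transform import Rotation as Rt
def ray(c,uv,z):
    uv=np.atleast_2d(np.asarray(uv,float)); d=np.c_[(uv[:,0]-c["cx"])/c["fx"],(uv[:,1]-c["cy"])/c["fy"],np.ones(len(uv))]@c["R"]
    o=-c["R"].T@c["t"]; return o+d*((z-o[2])/d[:,2])[:,None]
def proj(c,X):
    p=np.atleast_2d(X)@c["R"].T+c["t"]; return np.c_[c["fx"]*p[:,0]/p[:,2]+c["cx"],c["fy"]*p[:,1]/p[:,2]+c["cy"]]
def rect(c,mask,z,roi=None):
    """largest blob in mask (roi=x0,y0,x1,y1) -> centre, two sides, long-axis angle on plane z, and area"""
    m=mask.astype(np.uint8)*255
    if roi is not None:
        k=np.zeros_like(m); k[roi[1]:roi[3],roi[0]:roi[2]]=255; m&=k
    cs=max(cv2.findContours(m,cv2.RETR_EXTERNAL,cv2.CHAIN_APPROX_NONE)[0],key=cv2.contourArea)
    P=ray(c,cs[:,0],z)[:,:2]
    (cx,cy),(w,h),a=cv2.minAreaRect((P*1000).astype(np.float32)); a=a if w>h else a+90
    return np.array([cx,cy])/1000,sorted((w,h)),(a+90)%180-90
E
python3 - <<'E'
from h import *
c=bot.read_camera("top"); im=c["pixels"]; hsv=cv2.cvtColor(im,cv2.COLOR_BGR2HSV); H,S,V=cv2.split(hsv)
wood=(H<20)&(S>90)&(V>60); bright=(S<60)&(V>140)
r=(340,150,470,310)
print("B wood",rect(c,wood,.022,(395,190,450,260))); print("B blade",rect(c,bright,.012,(405,170,450,215)))
print("A wood",rect(c,wood,.022,(330,240,390,310)))
print("cover",rect(c,bright,.024,(250,100,345,190)))
print("tray",rect(c,(S<60)&(V>90),.015,(110,148,190,265)))
print("mat",rect(c,V<50,.004,(215,80,362,215)))
print("tin",rect(c,bright,.055,(150,105,195,147)),"socket",rect(c,S<60,.065,(380,105,415,142)))
cv2.imwrite("pics/crop1.png",cv2.resize(im[80:310,215:475],None,fx=3,fy=2.6,interpolation=cv2.INTER_CUBIC))
E
```

```text
B wood (array([ 0.41782712, -0.35761847]), [31.982885360717773, 98.57330322265625], -17.59752655029297)
B blade (array([ 0.5044809 , -0.38781195]), [62.23358917236328, 82.00364685058594], -17.522216796875)
A wood (array([ 0.27915012, -0.19762256]), [31.030193328857422, 98.94071960449219], 12.1513671875)
cover (array([ 0.65234448, -0.05148428]), [84.3471908569336, 121.71774291992188], 63.481685638427734)
tray (array([0.4845661, 0.3652049]), [159.29127502441406, 284.0542907714844], -0.9797821044921875)
mat (array([ 0.63309039, -0.00622729]), [74.096435546875, 143.88247680664062], 31.033184051513672)
tin (array([0.69582404, 0.30699951]), [75.87065124511719, 78.3792724609375], -89.57585793733597) socket (array([ 0.68648181, -0.30887122]), [54.78835678100586, 62.138206481933594], -2.4380264282226562)
```

View pics/crop1.png

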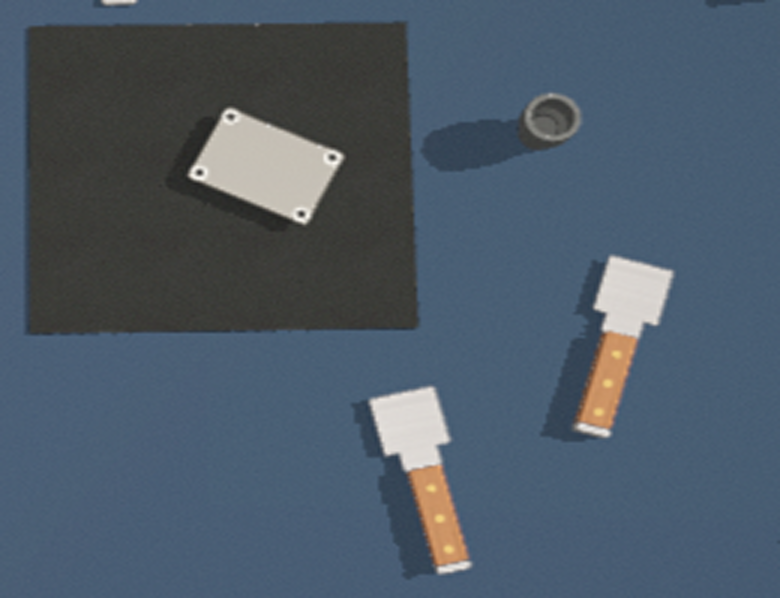

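The crop confirms B: wooden handle, white blade, upper right, and nothing similar further right. Now for the wrist view over it, plus the mat corners.

```bash
cat >> h.py <<'E'
Z=np.array([0,0,1.])
def pose(h,tilt,s=1):
    f=np.array([np.cos(h),np.sin(h),0]); l=np.array([-np.sin(h),np.cos(h),0])
    z=np.sin(tilt)*f-np.cos(tilt)*Z; x=s*l
    return Rt.from_matrix(np.c_[x,np.cross(z,x),z]).as_rotvec()
E
python3 - <<'E'
from h import *
c=bot.read_camera("top")
m=ray(c,[(223,89),(351,88),(354,206),(224,208)],.004)[:,:2]; print("mat",m.round(3).tolist(),m.mean(0))
h=np.radians(-17.5)
for s in(1,-1):
    for hh,p in((h,[.437,-.365,.25]),(np.radians(-26.5),[.53,0.01,.1]),(np.radians(-26.5),[.63,-.04,.15]),(-.017,[.47,.365,.02])):
        q=bot.inverse_kinematics(p,pose(hh,0,s)); print(s,None if q is None else np.round(q,2))
print(Rt.from_rotvec(bot.current_tool_rot()).as_matrix().round(2).tolist())
q=bot.inverse_kinematics([.41,-.36,.25],pose(h,0,1)) 
s=1 if q is not None else -1
bot.goto([.41,-.36,.25],pose(h,0,s))
c=bot.read_camera("wrist"); cv2.imwrite("pics/w1.png",c["pixels"]); print(s,bot.current_joints(),bot.current_clock())
print(proj(c,[[.437,-.365,.022],[.542,-.398,.012]]))
E
```

```text
mat [[0.818, 0.173], [0.817, -0.193], [0.477, -0.19], [0.477, 0.171]] [ 0.64704754 -0.0098201 ]
1 [-0.91  0.12  1.57 -0.    1.45 -2.17]
1 [-0.21  0.16  1.83  0.    1.15 -1.32]
1 [-0.25  0.35  1.49  0.    1.29 -1.36]
1 [ 0.46  0.43  1.68 -0.    1.03 -1.1 ]
-1 [-0.91  0.12  1.57 -0.    1.45  0.97]
-1 [-0.21  0.16  1.83  0.    1.15  1.82]
-1 [-0.25  0.35  1.49  0.    1.29  1.78]
-1 [ 0.46  0.43  1.68 -0.    1.03  2.05]
[[0.42, 0.91, -0.0], [0.91, -0.42, -0.0], [-0.0, -0.0, -1.0]]
1 [-9.41044560e-01  5.94771774e-02  1.63412032e+00  1.44418205e-04
  1.44804948e+00 -2.20740848e+00] 3.4
[[285.71154442 203.7378565 ]
 [285.4428187  291.60962845]]
```

View pics/w1.png

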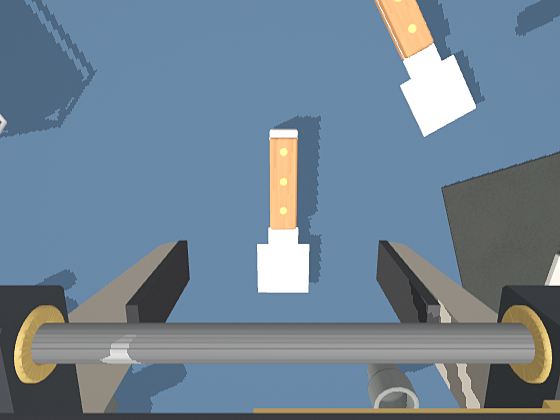

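The wrist view shows the scraper with its wood from row 138 to 229 and its blade tip at (283,292), within about 2 px of the prediction. I'll refine from this frame, grasp, and check the hold.

```bash
python3 - <<'E'
from h import *
c=bot.read_camera("wrist"); hsv=cv2.cvtColor(c["pixels"],cv2.COLOR_BGR2HSV); H,S,V=cv2.split(hsv)
w=rect(c,(H<25)&(S>70)&(V>80),.022,(250,120,320,240)); b=rect(c,(S<40)&(V>200),.012,(245,225,320,300)); print(w,b)
h=np.radians((w[2]+b[2]*0)/1) if abs(w[2]+17.5)<4 else np.radians(-17.5)
f=np.array([np.cos(h),np.sin(h)])
gA=w[0]+f*(w[1][1]/2000-.03); gB=b[0]+f*(b[1][1]/2000-.11) ; g=(gA+gB)/2; print(np.degrees(h),gA,gB,g)
t=np.radians(10); d=.008; R=pose(h,t); z=Rt.from_rotvec(R).as_matrix()[:,2]
P=np.r_[g,.0115]+d*z
bot.set_gripper(.75)
bot.goto(P-.10*z,R); bot.line_to(P,R,.1); print(bot.current_ee_pos()-P,bot.current_contact_force())
bot.set_gripper(0,50); print(bot.current_opening(), bot.current_clock())
bot.line_to(P+[0,0,.12]); bot.hold(.2); print(bot.current_contact_force(),bot.current_clock())
np.save("pick.npy",np.r_[g,h])
for n in("wrist","side"):
    c=bot.read_camera(n); cv2.imwrite(f"pics/{n}2.png",c["pixels"])
    tip=np.r_[g+f*.11,.0115+.12]; print(n,proj(c,[tip,np.r_[g,.1315]]))
E
python3 -c "
import cv2,numpy as np
a=cv2.imread('pics/wrist2.png');b=cv2.imread('pics/side2.png');cv2.imwrite('pics/c2.png',cv2.resize(np.hstack([a,b]),(800,300)))"
```

```text
(array([ 0.415629  , -0.36113837]), [28.892091751098633, 98.72103881835938], -17.78264617919922) (array([ 0.50287338, -0.38916122]), [60.28083038330078, 80.9492416381836], -17.439483642578125)
-17.78264617919922 [ 0.43406451 -0.3670512 ] [ 0.43666979 -0.36792769] [ 0.43536715 -0.36748945]
[ 0.00035568 -0.00053293  0.0007376 ] [ 0.40929535 -0.03891869  0.27425797]
0.3216763148510212 6.4333
[-0.06074547 -0.65848437 -1.93017613] 7.5833
wrist [[283.04068308 427.92115669]
 [283.17798958 267.21367943]]
side [[403.62369229 264.58660931]
 [352.5931512  273.90067528]]
```

View pics/c2.png

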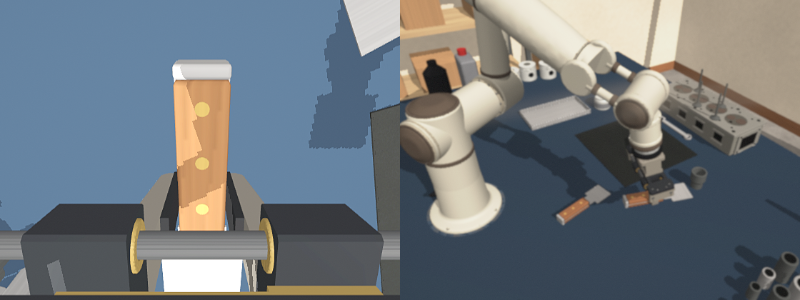

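The scraper is held level and its weight registers (1.9 N). Next I'll cross-check the cover in the side view and go to the pre-insertion pose.

```bash
cat >> h.py <<'E'
T0=np.radians(10); D=.008
def tcp(T,h,p):
    f=np.array([np.cos(h),np.sin(h),0]); b=np.cos(p)*f-np.sin(p)*Z
    R=pose(h,T0-p); return np.asarray(T)-.11*b+D*Rt.from_rotvec(R).as_matrix()[:,2],R
E
python3 - <<'E'
from h import *
res=[]
for n,roi in(("top",(250,100,345,190)),("side",(310,180,365,225))):
    c=bot.read_camera(n); H,S,V=cv2.split(cv2.cvtColor(c["pixels"],cv2.COLOR_BGR2HSV))
    r=rect(c,(S<60)&(V>(140 if n=="top" else 120)),.024,roi); print(n,r); res.append(r)
C=np.r_[res[0][0],.004]; h=np.radians(res[0][2]-90)
np.save("cover.npy",np.r_[C,h])
f=np.array([np.cos(h),np.sin(h),0]); p=np.radians(15)
P,R=tcp(C-f*.085+Z*.10,h,p); bot.goto(P,R)
P,R=tcp(C-f*.075+Z*.0025,h,p); bot.line_to(P,R); bot.hold(.2)
print(bot.current_ee_pos()-P,bot.current_contact_force(),bot.current_clock())
ims=[]
for n,k in (("side",(220,110,400,310)),("top",(230,80,360,225))):
    c=bot.read_camera(n); print(n,proj(c,[C-f*.075+Z*.0025]))
    ims.append(cv2.resize(c["pixels"][k[1]:k[3],k[0]:k[2]],(400,445),interpolation=cv2.INTER_CUBIC))
cv2.imwrite("pics/pre.png",np.hstack(ims))
E
```

```text
top (array([ 0.65242609, -0.0516028 ]), [83.93608093261719, 119.28265380859375], 63.393348693847656)
side (array([ 0.69153522, -0.02261838]), [126.87831115722656, 134.58984375], -31.32913589477539)
[ 0.00089654 -0.00020158  0.00096431] [ 0.87000164 -0.6360706  -1.06942553] 10.275
side [[311.62336379 208.39004817]]
top [[291.51982875 168.19910435]]
```

View pics/pre.png

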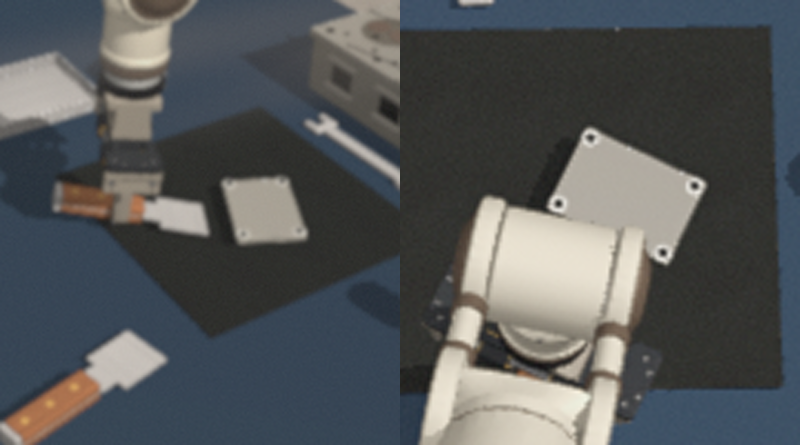

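The side crop shows the tip at about (313,209) against a predicted (312,208), level and square to the near flange edge. The side rectangle was merged with the arm or shadow, so I'm ignoring it. Inserting in small steps while watching force.

Run:
```python
from h import *
a=np.load("cover.npy"); C,h=a[:3],a[3]; f=np.array([np.cos(h),np.sin(h),0]); p=np.radians(15)
F0=bot.current_contact_force()
for x in(-.045,-.038,-.034,-.031,-.029):
    P,R=tcp(C+f*x+Z*.0025,h,p); bot.line_to(P,R,.05); bot.hold(.1)
    F=bot.current_contact_force()-F0; print(x,F.round(2),"along",(F@f).round(2))
    if F@f<-3: break
bot.hold(.2)
ims=[]
c=bot.read_camera("side"); print(proj(c,[C+f*x+Z*.0025, C-f*.042+Z*.02]))
ims=cv2.resize(c["pixels"][150:250,260:380],(720,600),interpolation=cv2.INTER_CUBIC)
cv2.imwrite("pics/ins.png",ims); print(bot.current_clock())
```

```text
-0.045 [1.03 1.14 0.48] along 0.41
-0.038 [-0.61  1.41  0.76] along -1.18
-0.034 [-0.65  0.35  0.95] along -0.74
-0.031 [-0.12  1.28 -0.18] along -0.68
-0.029 [0.2 1.3 1.3] along -0.41
[[328.04395257 207.55890381]
 [323.78872083 202.73284578]]
12.9167
```

View pics/ins.png

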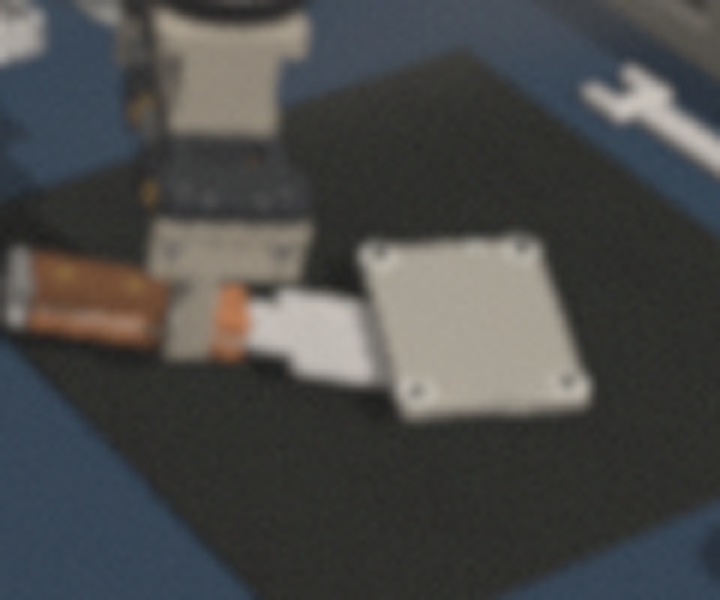

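The blade is visibly under the flange by about 12–15 mm with no contact load. Now I'll tip along the pivot arc and look at about 60°.

```bash
cat >> h.py <<'E'
def tip_at(deg):
    "tip (along x_c from cover centre, height over mat) for cover tilt deg"
    q=np.radians(deg); c,s=np.cos(q),np.sin(q); r=lambda x,z,o:(o+x*c+z*s,-x*s+z*c)
    if deg<36.9: return r(-.055,.0105,.026)
    if deg<90: return r(-.071,-.0015,.046)
    return r(-.071,-.0095,.054)
def arc(degs,speed):
    a=np.load("cover.npy"); C,h=a[:3],a[3]; f=np.array([np.cos(h),np.sin(h),0])
    for g in degs:
        x,z=tip_at(g); p=np.radians(15+15*np.clip((g-40)/50,0,1))
        P,R=tcp(C+f*x+Z*z,h,p); bot.line_to(P,R,speed); F=bot.current_contact_force(); print(g,round(x,4),round(z,4),F.round(1))
def snap(name):
    ims=[]
    for n,k in(("side",(230,110,410,245)),("top",(210,80,390,215))):
        c=bot.read_camera(n); ims.append(cv2.resize(c["pixels"][k[1]:k[3],k[0]:k[2]],(400,300),interpolation=cv2.INTER_CUBIC))
    cv2.imwrite(name,np.hstack(ims)); print(bot.current_clock())
E
python3 - <<'E'
from h import *
arc((0,8,16,24,32,40,50,60),.06); bot.hold(.2); snap("pics/f60.png")
E
```

```text
0 -0.029 0.0105 [-0.2 -0.1 -1.6]
8 -0.027 0.0181 [ 1.2  0.7 -2.6]
16 -0.024 0.0253 [ 0.4  0.1 -2.5]
24 -0.02 0.032 [ 0.1  0.8 -2.6]
32 -0.0151 0.0381 [-0.8  0.2 -2.8]
40 -0.0094 0.0445 [-0.7  0.5 -2.5]
50 -0.0008 0.0534 [-0.4  0.6 -2.9]
60 0.0092 0.0607 [-1.1  0.2 -2. ]
15.8
```

View pics/f60.png

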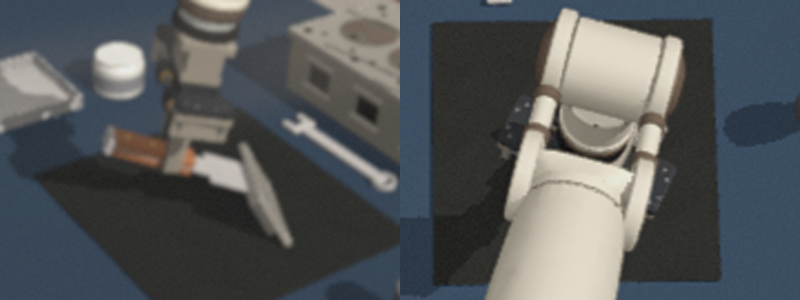

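The cover is tipped to roughly 60° on its far edge, with the blade behind the flange (tip at about (245,190) in the left half). Carrying on past the balance point.

Run:
```python
from h import *
arc((70,80,90,96,102,108,114),.05); bot.hold(.6); print(bot.current_contact_force())
snap("pics/f114.png")
```

```text
70 0.0203 0.0662 [-0.8  0.9 -0.7]
80 0.0322 0.0697 [-0.4 -0.7 -1.6]
90 0.0445 0.071 [ 0.7  0.5 -1.3]
96 0.052 0.0716 [ 0.1 -0.6 -1.5]
102 0.0595 0.0714 [-0.   0.6 -1.9]
108 0.0669 0.0705 [ 0.5 -1.1 -2.3]
114 0.0742 0.0687 [-0.6  0.1 -0.8]
[ 0.16778346  0.4279964  -0.83137886]
19.15
```

View pics/f114.png

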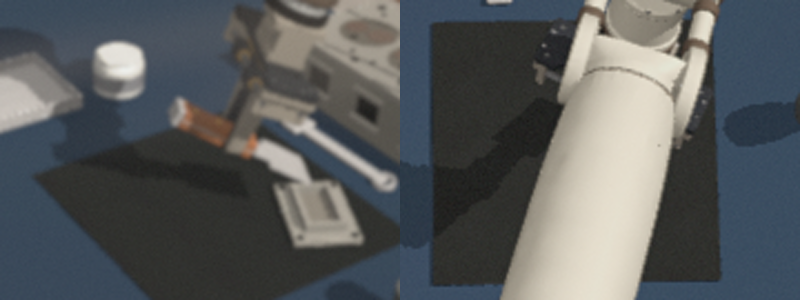

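The cover has landed rim up on the mat (left half, about (320,215)). Now to back out and carry the scraper to the tray.

Run:
```python
from h import *
a=np.load("cover.npy"); C,h=a[:3],a[3]; f=np.array([np.cos(h),np.sin(h),0])
P,R=tcp(C-f*.03+Z*.12,h,np.radians(30)); bot.line_to(P,R,.15)
ht=np.radians(-1); ft=np.array([np.cos(ht),np.sin(ht),0]); g=np.r_[.4845,.365,0]-ft*.015
tip=lambda z:g+ft*.11+Z*z
P,R=tcp(tip(.15),ht,0); bot.goto(P,R)
P,R=tcp(tip(.04),ht,0); bot.line_to(P,R,.15); bot.hold(.3); F0=bot.current_contact_force(); print(F0,bot.current_clock())
for z in(.022,.018,.016,.0145):
    P,R=tcp(tip(z),ht,0); bot.line_to(P,R,.04); bot.hold(.2); F=bot.current_contact_force()-F0; print(z,F.round(2))
    if F[2]>3: break
ims=[]
for n,k in(("side",(150,110,290,215)),("top",(90,130,230,270))):
    c=bot.read_camera(n); ims.append(cv2.resize(c["pixels"][k[1]:k[3],k[0]:k[2]],(400,300),interpolation=cv2.INTER_CUBIC))
cv2.imwrite("pics/tray.png",np.hstack(ims)); print(bot.current_clock())
```

```text
[ 0.27511937  0.27803994 -0.81258284] 22.65
0.022 [-0.14  0.42 -0.84]
0.018 [-0.15 -0.62 -1.39]
0.016 [ 0.31 -0.07 -1.25]
0.0145 [ 1.16 -0.43  0.51]
24.9
```

View pics/tray.png

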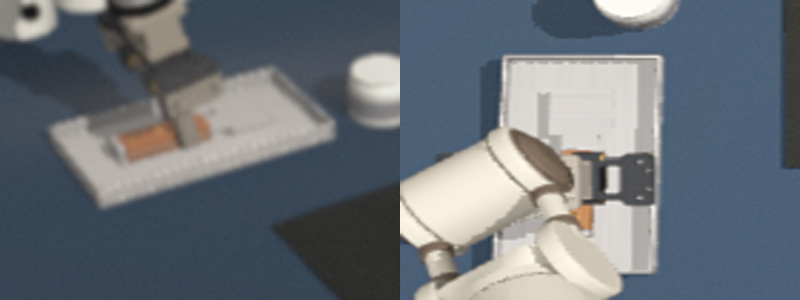

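The scraper lies inside the tray between the walls (blade at about (575,110) in the right half). Releasing and retreating.

Run:
```python
from h import *
bot.set_gripper(.6); bot.hold(.3)
P=np.array(bot.current_ee_pos()); z=Rt.from_rotvec(bot.current_tool_rot()).as_matrix()[:,2]
bot.line_to(P-.15*z,None,.1)
j=np.array(bot.current_joints()); j[0]+=.9; bot.set_joints(j); bot.hold(.5)
ims=[]; 
for n,k in(("side",(150,110,430,320)),("top",(90,60,440,322))):
    c=bot.read_camera(n); ims.append(cv2.resize(c["pixels"][k[1]:k[3],k[0]:k[2]],(400,300),interpolation=cv2.INTER_CUBIC))
cv2.imwrite("pics/end.png",np.hstack(ims))
H,S,V=cv2.split(cv2.cvtColor(c["pixels"],cv2.COLOR_BGR2HSV)); bright=(S<60)&(V>120)
print("cover",rect(c,bright,.012,(230,95,348,200)),"wood",rect(c,(H<20)&(S>90)&(V>60),.025,(110,150,190,270)))
print("tin",rect(c,(S<60)&(V>140),.055,(150,105,195,147)),"socket",rect(c,S<60,.065,(380,105,415,142)))
print(bot.current_contact_force(),bot.current_clock())
```

```text
cover (array([ 0.73932208, -0.09541594]), [85.70838928222656, 121.64958190917969], 63.56956100463867) wood (array([0.45015469, 0.36421451]), [29.633758544921875, 98.66018676757812], 0.8307734131813049)
tin (array([0.69588733, 0.30564008]), [80.99017333984375, 81.19243621826172], 0.8307783007621765) socket (array([ 0.68537885, -0.30606189]), [52.04377365112305, 65.87013244628906], -46.1069450378418)
[ 0.20411518 -0.12742887 -0.20807692] 29.8083
```

View pics/end.png

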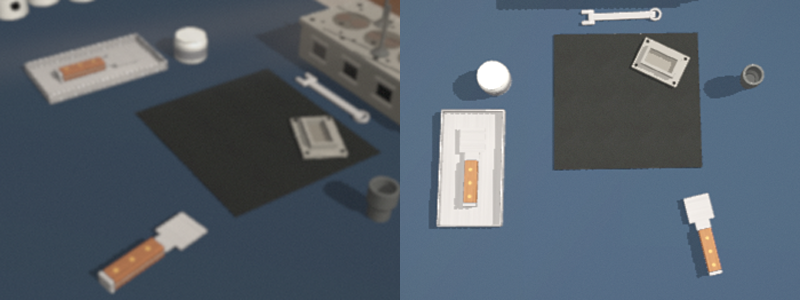

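The cover lies rim up on the mat (right half, (660,62)) and the scraper lies in the tray ((470,165)). Tin and socket are unmoved, so I'm handing in.

```bash
python3 -c "
from workcell import bot
bot.job_done()"
```

```text
the job is handed in; nothing more can be done
```

The job is handed in at about 30 s on the robot clock: the cover lies rim up on the mat and the scraper is in the steel tray. I used the right-hand scraper, slid its blade about 13 mm under the near flange, and tipped the cover over its far edge.

**Last checks (top camera):**
- **Cover:** its centre is about 92 mm and −86 mm from the mat centre in x and y, within the ±150 and ±160 mm limits. Its outline measures 86 × 122 mm, which fits lying flat.
- **Scraper:** it is inside the tray, aligned within 2° of the tray's long side. I judged that it lies flat from the pictures.
- **Tin and socket:** both are within about 3 mm of where they started, which is within the measuring error.
- **Robot:** the arm is clear and the residual force is about 0.3 N, which is noise level.

**Disagreed:** one side-camera measurement of the cover merged with other bright pixels and gave a wrong size (127 × 135 mm). I discarded it and used the two top-camera measurements, which agreed.

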